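Fetch the urchin shell from under the drying rack with the reacher

TASK

A dried sea-urchin shell has slid under the low wire drying rack, beyond the reach of a hand. Pick up the reacher by its two upright grips, reach in through the rack's open side, squeeze the trigger until the jaws have the shell firmly but gently (it is brittle and a hard squeeze crushes it), draw it out onto the open bench well clear of the rack and let go of it there upright; then draw the jaws back clear of the shell and stand the reacher down flat on the bench. Only the reacher may touch the shell, and the pebble, the scallop shell and the glassware at the rack stay where they are.

Things in the scene. Friction and masses are not known exactly. Their poses are not given: they have to be found in the camera images.
- reacher: Short pick-up reacher, 246 mm from grips to jaw tips, 0.44 kg, standing on its flat foot. Origin: underside of the foot, midway between its two upright black grips; x runs along the pole to the jaws, z up. Foot 140 x 56 x 10 (x -105 to 35); body 24 wide, 34 high; 14 pole, axis at z 22, with linkage bars on it up to z 35; crosshead 40 wide at x 154 to 176 on a skid; balances at x 30.
- reacher_grip (a point): Point between the grips at x 0, z 78 of the reacher: a good height to grasp. Both bars are 26 mm wide (y) and 12 thick. Fixed grip: outer face x -30, z 30 to 102. Trigger: outer face x +30, z 38 to 102. Take both between the fingers, closing along x (60 mm over all), fingertips not below z 40. An evenly closing gripper pushes the tool forward by half the trigger travel.
- trigger (a joint): Trigger travel towards the fixed grip, m: 0 released, 0.024 fully squeezed. Its return spring resists with 7.5 N at rest, 9.4 N fully squeezed, so a squeeze of 2 to 3 mm holds the tool. Each 1 mm of travel brings each jaw 0.65 mm inwards.
- reacher_mouth (a point): Point between the jaw pads at x 230, y 0, z 16 of the reacher. The jaws are springy steel strips with rubber pads (x 212 to 246, z 6 to 26, 6 thick). Once both bear on a thing, each further 1 mm of trigger adds about 1.5 N per jaw and 2 N at the trigger. For the urchin this begins at 7 to 18 mm of trigger, depending on the set-wheel, and must be felt.
- reacher_palm (a point): Centre of the rubber palm's face between the jaw roots, at x 180, z 21 of the reacher. Released, the right (-y) pad's face is 27 mm from the centre line, the left (+y) one 25 to 38 mm, as the brass set-wheel at its root was left; it stays put.
- urchin: Dried sea-urchin shell, the beige ribbed dome under the rack: 42 mm across at z 10 to 13, 24 mm high, flat base, 25 to 50 g, brittle: it bears 8 N from the reacher, the pressures of both jaws added. Origin at the centre of its underside, z up; round, so yaw means nothing.
- rack: Fixed low drying rack of steel wire: 310 mm (x) by 200 mm (y); its open side faces its own -y (front edge at y -100). Top wires at z 62, 25 mm apart, along y; free height below 54 mm. 8 mm legs at the corners; low wires at z 12 and 34 close the back, at y 100, one at z 30 each side. Origin on the bench under its centre.
- rack_mouth (a point): Middle of the rack's open front edge, on the bench
- pebble: Dark round pebble 32 mm across, 18 mm high, under the rack, about 115 mm to the rack's -x side of its middle; leave alone. Origin under its centre.
- scallop: Small flat scallop shell 40 mm across, 10 mm high, under the rack, about 115 mm to the rack's +x side of its middle; leave alone. Origin under its centre.
- beaker: Glass beaker 60 mm across, 80 mm high, standing on the rack's top wires at a rear corner; leave alone. Origin under its centre.
- jar: Capped glass jar 48 mm across, 75 mm high, standing on the rack's top wires at the back, next to the beaker; leave alone. Origin under its centre.
Things that resemble listed ones, but are neither listed nor needed, are in the scene too. What is shaped like the urchin but red or yellow is not meant.

How it is judged:
By the outcome, as a careful person would: the job done as asked, in the order asked, and still so for the second after the job is handed in, with the robot touching nothing.
It also fails if it takes over 54 s, if anything falls off the work surface, if the arm or the gripper's body presses on something with over 40 N, if the wrist force passes 120 N, or if a joint passes its speed limit or range.

ROBOT

A 6-joint arm with a two-finger parallel gripper is mounted at the origin on the work surface. World frame = base frame: x ahead of the robot, y to its left, z up, the work surface at z = 0. Lengths are in m, angles in rad, forces in N, time in s.
With the tool pointing down it reaches from about 0.425 to 0.95 m from the base axis. Payload 3.5 kg.
Tool frame: the origin (TCP) lies midway between the tips of the shut fingers; the grasp point (between the pads) lies 19 mm behind it; z points along the fingers, y is the direction in which the jaws open and shut (so a half turn about z gives the same grasp; the last joint's range is limited). The gripper opens to 85 mm and grips with 20 to 120 N. Pads are 22 mm wide; open, the fingers measure 114 mm over their backs; the gripper's body (76 mm by 85 mm) begins 54 mm behind the grasp point. The pads swing forward as they close: fully open they stand 13 mm farther back than shut.
Start: joints at [-1.314, 0.286, 1.577, -0, 1.279, -0.15], TCP at [0.267, -0.62, 0.231] pointing down, gripper open.
Joint ranges: [-2.77, 2.77], [-0.9, 2.22], [0.21, 2.48], [-1.53, 4.67], [0.24, 2.81], [-2.84, 2.84]. Speed limits (rad/s): [2.79, 2.79, 3.14, 3.14, 3.14, 3.14].

INTERFACE

Orientations are given as a unit quaternion [x, y, z, w].
In Python, from plant import * gives the robot as it stands.
- The arm moves only by the shell command python3 -m jog 'ROWS' [FORCE]. ROWS is a JSON object of lists of equal length, an entry for each row: "travel": the shift along the world's x, y, z in mm, a list of three; "dr": the turn, a rotation vector about the world's x, y, z in degrees, a list of three; "jaw": the closure in counts, from 0 (fully open) to 255 (shut). In form: {"travel": [[x, y, z], ...], "dr": [[wx, wy, wz], ...], "jaw": [jaw, ...]}. A call has 1 to 5 rows; each row shifts and turns the commanded pose from where the row before left it; what a row does not reach is not made up. A row lasts 1/12 s, in which the tool goes at most 41.7 mm and 7.16 degrees, less where a joint would pass 70% of its speed; a pose out of reach is approached as far as the arm can. A call is refused whole if a number of a shift passes 41.7 or a number of a turn 7.16, either way. A call with a gripper value outside its range is refused whole. The fingers move at their own pace and stop on an object; FORCE is the grip in N (left out, the last holds). Time passes only in rows, so rows that do not move let the fingers close. It gives the time, the measured TCP pose, the force and the opening at its end, in the units of the state.
- get_state(): the state, without advancing time (a new reading comes with each control period).
- read_camera(name): name is "side" or "top"; returns the picture (480x640x3 uint8, red, green, blue); there is no depth.
- camera_info(name): a dict with "K" (3x3 intrinsics, pixels), "k1" (the pictures are not rectified: a ray, as slopes to the right and down, at radius r is drawn at 1 + k1 r^2 times it, then the intrinsics apply), "R" (3x3) and "t" (3): a world point X has camera coordinates R X + t. Camera axes: x right, y down, z forward; pixel columns grow to the right and rows downward; lengths in m; the calibration is good to about 2 mm. A picture is of the moment at which its call begins. camera_info takes no time and is no camera call.
- sign_off(): hands the job in, once; it reports no verdict.
The state is a dict: "time": time; "qpos": joint angles; "dq": joint speeds; "joint_efforts": joint torques, N m; "eef_pos": TCP position; "tcp_rot": TCP orientation; "contact_force": force on the tool from outside, world axes, zero at the start; "wrist_torque": the same for the moment, N m; "opening": opening from 0.0 (shut) to 1.0 (fully open).
Only numpy, scipy, OpenCV 4.12 (cv2) and the standard library are available. Lean on these libraries where they do the work, as an engineer would, in place of code of your own. Each camera call takes 0.05 s, during which the arm holds its last target. There are 200 camera calls.

## Working session

There is one attempt and no reset: what is moved stays moved. The work goes in short steps, Python scripts to look and compute and a shell command to move; the robot and the scene stay as the last step left them, time stands still between calls to the robot, and variables do not carry over. Pictures are saved under pics/ and viewed, about 8 in all and at most 12, crops included, and the job is handed in when it is done.

```bash
mkdir -p pics
python3 - <<'E'
from plant import *
import cv2
for n in("top","side"):
    c=camera_info(n);print(n,c)
    cv2.imwrite(f"pics/{n}0.png",read_camera(n)[:,:,::-1])
print(get_state())
E
ls
```

```text
top {'K': array([[604.26542626,   0.        , 322.53665798],
       [  0.        , 604.26542626, 237.78981013],
       [  0.        ,   0.        ,   1.        ]]), 'k1': -0.0009107438577030907, 'R': array([[ 0.01860982, -0.99981871,  0.00402841],
       [-0.9984407 , -0.01879595, -0.05256316],
       [ 0.05262934, -0.00304394, -0.99860948]]), 't': array([-0.05358816,  0.53188523,  1.23517546])}
side {'K': array([[466.3045763 ,   0.        , 314.00652471],
       [  0.        , 466.3045763 , 237.66585777],
       [  0.        ,   0.        ,   1.        ]]), 'k1': -0.08210423874007862, 'R': array([[ 0.91445563, -0.4044146 ,  0.01482298],
       [-0.24612036, -0.58485231, -0.77289879],
       [ 0.32124082,  0.70313342, -0.63435616]]), 't': array([-0.5117773 ,  0.16793589,  1.06005513])}
{'time': 0.1, 'qpos': array([-1.31402863e+00,  2.87066664e-01,  1.57804515e+00, -4.51946634e-06,
        1.27860645e+00, -1.50004266e-01]), 'dq': array([-0.00109355, -0.00214844, -0.0030985 ,  0.00059672, -0.00045276,
        0.00038316]), 'joint_efforts': array([ 6.28293546e-04, -4.07295942e+01, -2.93699080e+01, -1.34514812e-04,
        3.40077560e-03,  1.07541598e-05]), 'eef_pos': array([ 0.26693074, -0.6193239 ,  0.23008457]), 'tcp_rot': array([ 9.79387586e-01,  2.01987196e-01, -5.88676193e-05, -1.06117617e-03]), 'contact_force': array([-0.18214385, -0.54627948, -0.96174507]), 'wrist_torque': array([0.02380711, 0.037526  , 0.02087527]), 'opening': 0.9999345110191213}
pics
```

View pics/top0.png

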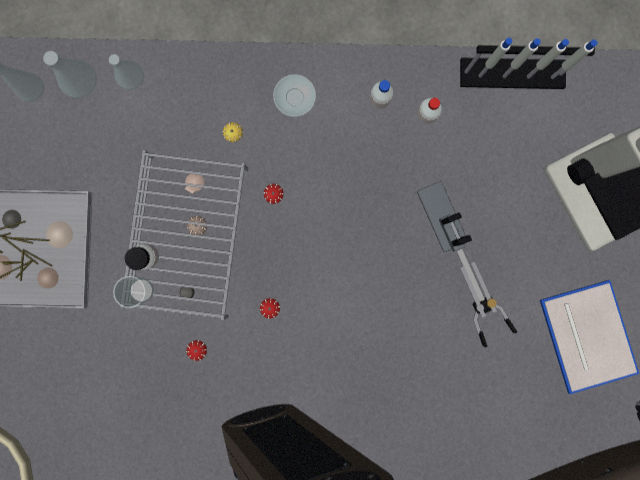

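View pics/side0.png

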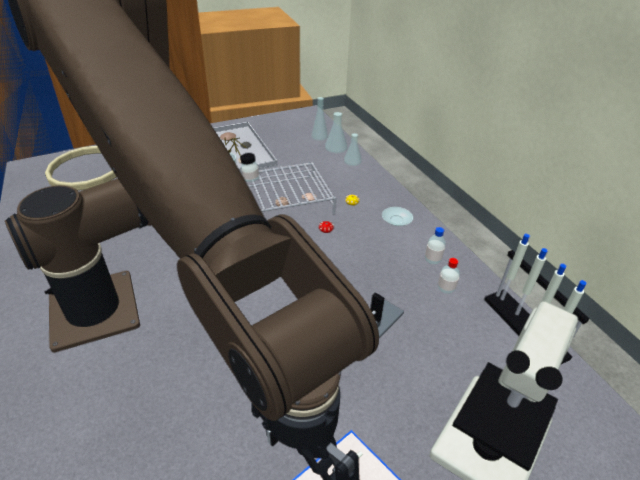

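The top view shows the reacher with its foot at (440,215), grips at (455,228) and jaws at (495,335). The rack's open front runs from (245,165) to (225,317), and the beige urchin is at (197,226). The side view is mostly blocked by the arm.

```bash
python3 - <<'E'
import cv2,numpy as np
im=cv2.imread("pics/top0.png")
a=cv2.resize(im[140:330,100:300],None,fx=3.0,fy=3.0,interpolation=cv2.INTER_CUBIC)
b=cv2.resize(im[170:360,400:530],None,fx=3,fy=3,interpolation=cv2.INTER_CUBIC)[:, :200*3]
o=np.hstack([a,b])[:, :1000]
print(o.shape)
cv2.imwrite("pics/crop_rack.png",cv2.resize(im[140:330,100:300],None,fx=3,fy=3,interpolation=cv2.INTER_CUBIC))
cv2.imwrite("pics/crop_reach.png",cv2.resize(im[170:360,400:530],None,fx=3,fy=3,interpolation=cv2.INTER_CUBIC))
E
cat > h.py <<'E'
import numpy as np,cv2
from plant import *
from scipy.spatial.transform import Rotation as Ro
def world(n,uv,z):
    c=camera_info(n);k=np.array([c['k1'],0,0,0,0.])
    p=cv2.undistortPoints(np.array([[uv]],float),c['K'],k)[0,0]
    d=c['R'].T@np.array([p[0],p[1],1]);o=-c['R'].T@c['t']
    return o+d*(z-o[2])/d[2]
def pix(n,X):
    c=camera_info(n)
    return cv2.projectPoints(np.array(X,float).reshape(-1,1,3),cv2.Rodrigues(c['R'])[0],c['t'],c['K'],np.array([c['k1'],0,0,0,0.]))[0][:,0]
E
```

```text
(570, 990, 3)
```

View pics/crop_rack.png

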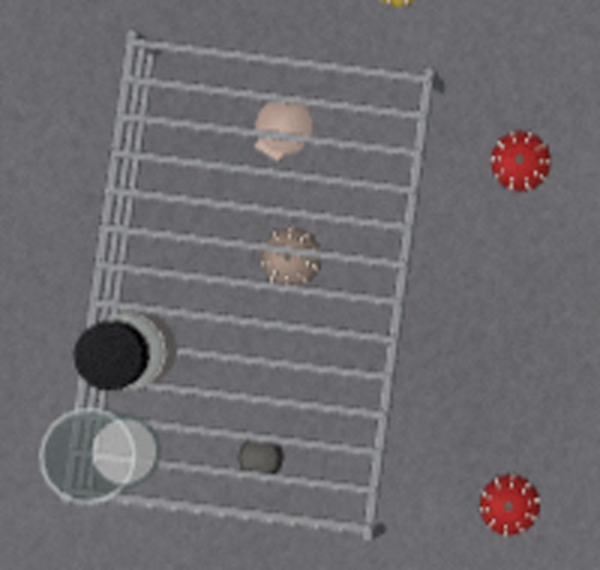

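View pics/crop_reach.png

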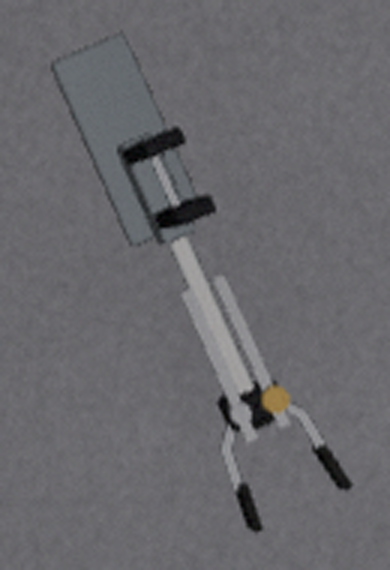

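Rack crop: front corners are at crop (430,75) and (370,533), the urchin at (291,257), the scallop at (284,130) and the pebble at (261,457). Reacher crop: foot corners are at (52,65), (122,33) and (133,245), grip tops at (154,145) and (186,211), pads at (249,507) and (333,467).

Run:
```python
from h import *
R=lambda x,y:((x-1)/3+100,(y-1)/3+140)
T=lambda x,y:((x-1)/3+400,(y-1)/3+170)
W=lambda p,z:world("top",p,z)
f1,f2,b1=W(R(430,75),.062),W(R(370,533),.062),W(R(131,38),.062)
print("front",f1,f2,np.linalg.norm(f1-f2),"side",b1,np.linalg.norm(b1-f1))
ex=(f1-f2)/np.linalg.norm(f1-f2); ey=np.array([-ex[1],ex[0],0])
print("rack yaw",np.degrees(np.arctan2(ex[1],ex[0])))
m=(f1+f2)/2; m[2]=0; print("mouth",m)
for n,p,z in(("urchin",(291,257),.012),("scallop",(284,128),.005),("pebble",(261,457),.009),("red1",(520,161),.012),("red2",(509,505),.012)):
    q=W(R(*p),z); print(n,q,"rack x,y",(q-m)@ex,(q-m)@ey-.1)
A,B,C=W(T(52,65),.01),W(T(122,33),.01),W(T(133,245),.01)
print("foot",A,B,C,np.linalg.norm(A-B),np.linalg.norm(A-C))
# fit pose: points (local)->pixels
from scipy.optimize import least_squares
loc=np.array([[-105,-28,10],[-105,28,10],[35,-28,10],[-24,0,102],[24,0,102],[229,-30,26]])/1e3
px=np.array([T(52,65),T(122,33),T(133,245),T(154,143),T(186,209),T(249,507)])
def res(v):
    r=Ro.from_euler('z',v[2]).as_matrix(); return (pix("top",loc@r.T+[v[0],v[1],0])-px).ravel()
s=least_squares(res,[.5,-.3,-2.7]);print(s.x,np.degrees(s.x[2]),s.fun.round(1))
l=W(T(333,467),.026); r=Ro.from_euler('z',s.x[2]).as_matrix().T@(l-[s.x[0],s.x[1],0]);print("left pad local",r)
print(pix("top",[.267,-.62,.231]))
```

```text
front [0.67368322 0.11827525 0.062     ] [0.36943367 0.14996302 0.062     ] 0.30589525658973454 side [0.69470457 0.31818564 0.062     ] 0.20101259182542672
rack yaw -5.945952422619605
mouth [0.52155844 0.13411913 0.        ]
urchin [0.55383254 0.21754434 0.012     ] rack x,y 0.023458422130165774 -0.013680331305390966
scallop [0.64432386 0.22652543 0.005     ] rack x,y 0.11253255344940115 0.004626458797130806
pebble [0.41573955 0.23471179 0.009     ] rack x,y -0.11567001257139495 -0.01091032990403322
red1 [0.62347268 0.06102504 0.012     ] rack x,y 0.10893777609403554 -0.16214352995466524
red2 [0.38620406 0.06313113 0.012     ] rack x,y -0.12727252005117748 -0.18462749060841477
foot [ 0.63364961 -0.23866222  0.01      ] [ 0.65695829 -0.28713592  0.01      ] [ 0.50963458 -0.29597445  0.01      ] 0.05378656042272324 0.13661778424245885
[ 0.55153757 -0.30409476 -2.71056659] -155.30402590134153 [-1.9 -0.8 -0.7 -0.8 -1.3  0.7  2.1 -0.5  1.6  0.3 -0.1  1. ]
left pad local [0.22557003 0.03449493 0.026     ]
[[661.25438396 394.54799293]]
```

```bash
python3 -m jog '{"travel":[[22,24.3,0],[22,24.3,0],[22,24.3,0],[22,24.3,0],[22,24.3,-4]],"dr":[[0,0,7.03],[0,0,7.03],[0,0,7.03],[0,0,7.03],[0,0,7.03]],"jaw":[0,0,0,0,0]}' 
python3 -m jog '{"travel":[[22,24.3,-4],[22,24.3,-4],[22,24.3,-4],[22,24.3,-4],[22,24.3,-4]],"dr":[[0,0,7.03],[0,0,7.03],[0,0,7.03],[0,0,7.03],[0,0,7.03]],"jaw":[0,0,0,0,0]}' 
python3 -m jog '{"travel":[[22,24.3,-4],[22,24.3,-4],[20,23,-4],[0,0,0],[0,0,0]],"dr":[[0,0,7.03],[0,0,7.03],[0,0,7.03],[0,0,0],[0,0,0]],"jaw":[0,0,0,0,0]}'
python3 - <<'E'
from h import *
s=get_state();print(s)
y=Ro.from_quat(s['tcp_rot']).as_matrix();print(y,np.degrees(np.arctan2(y[1,1],y[0,1])))
im=read_camera("top");cv2.imwrite("pics/t1.png",im[:,:,::-1])
im=read_camera("side");cv2.imwrite("pics/s1.png",im[:,:,::-1])
E
```

```text
time: 0.52
eef_pos: [0.3779, -0.4973, 0.2276]
tcp_rot: [0.871, 0.491, 0.0, 0.0]
contact_force: [1.1, -0.6, -0.1]
opening: 1.002
time: 0.93
eef_pos: [0.4878, -0.3753, 0.2066]
tcp_rot: [0.682, 0.731, 0.0, -0.0]
contact_force: [0.9, -0.8, -0.4]
opening: 1.001
time: 1.35
eef_pos: [0.5515, -0.3036, 0.1943]
tcp_rot: [0.539, 0.843, -0.0, -0.001]
contact_force: [-0.2, -1.0, 0.3]
opening: 0.998
{'time': 1.35, 'qpos': array([-6.64125281e-01,  2.20271172e-01,  1.72588092e+00, -3.23511145e-04,
        1.19736573e+00, -1.09717107e+00]), 'dq': array([-0.0424146 , -0.01161664, -0.00551525, -0.0096766 ,  0.00115822,
        0.00543099]), 'joint_efforts': array([ 1.15395516e+00, -3.70076573e+01, -2.82985604e+01,  8.43616342e-02,
        7.66541809e-03, -4.01754852e-02]), 'eef_pos': array([ 0.55147235, -0.30361868,  0.19425051]), 'tcp_rot': array([ 5.38634700e-01,  8.42538848e-01, -5.83207475e-05, -9.72538848e-04]), 'contact_force': array([-0.16312621, -1.03261124,  0.34427646]), 'wrist_torque': array([0.03536953, 0.02539304, 0.01364522]), 'opening': 0.9981625900017181}
[[-4.19743428e-01  9.07641206e-01 -1.70163068e-03]
 [ 9.07641433e-01  4.19745313e-01  9.49411351e-04]
 [ 1.57597637e-03 -1.14596133e-03 -9.99998102e-01]] 24.81852648346743
```

View pics/s1.png

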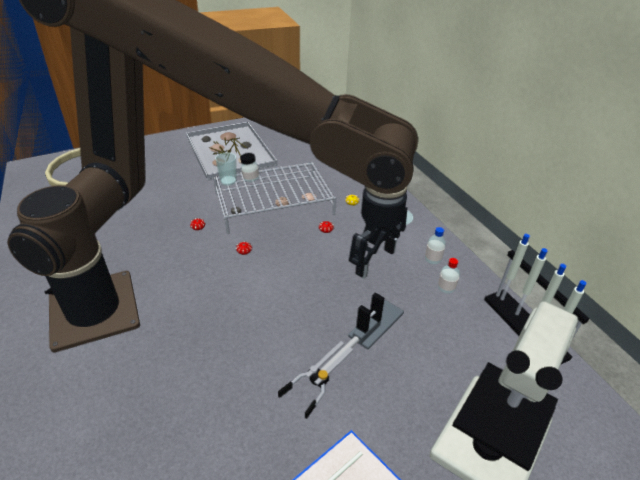

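The side view shows the reacher unobstructed: grip tops near (377,297) and (364,309), pads near (286,390) and (310,408), wheel at (323,376). The gripper hangs above and behind the grips. I'll check the pose estimate against this view.

Run:
```python
from h import *
v=[.5515,-.3041,-2.7106]
loc=np.array([[-24,0,102],[24,0,102],[229,-30,16],[229,34,16],[-105,28,0],[-105,-28,10],[35,28,10]])/1e3
r=Ro.from_euler('z',v[2]).as_matrix()
print(pix("side",loc@r.T+[v[0],v[1],0]).round(1))
print(pix("side",[.5538,.2175,.012]))
im=cv2.imread("pics/s1.png")
a=cv2.resize(im[280:430,260:420],None,fx=4,fy=4,interpolation=cv2.INTER_CUBIC)
for p in pix("side",loc@r.T+[v[0],v[1],0]): cv2.circle(a,tuple(((p-[260,280])*4).astype(int)),4,(0,0,255),1)
cv2.imwrite("pics/s1c.png",a)
```

```text
[[377.5 295. ]
 [363.8 307.8]
 [283.9 388.5]
 [308.5 408.5]
 [403.3 312.6]
 [383.8 297.7]
 [367.6 346.6]]
[[282.63740911 202.35205767]]
```

View pics/s1c.png

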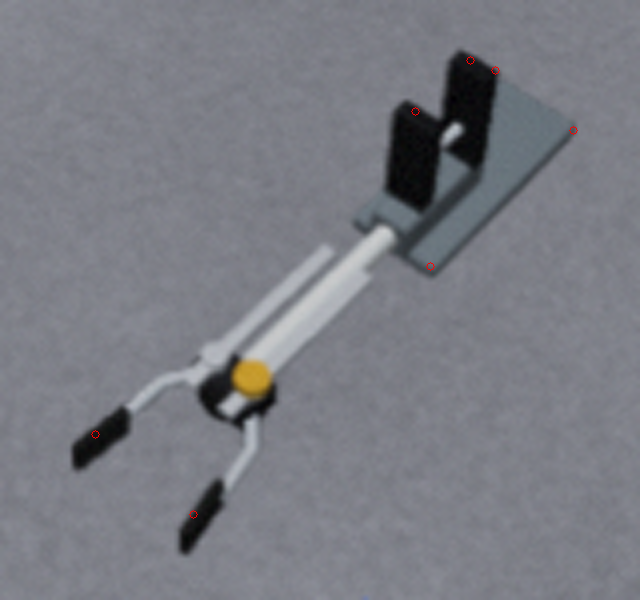

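The overlay matches to within about 1–2 px (2–3 mm). I'll descend now and close part-way.

```bash
python3 -m jog '{"travel":[[0,0,-35],[0,0,-35],[0,0,-30],[0,0,-24],[0,0,-14]],"dr":[[0,0,0],[0,0,0],[0,0,0],[0,0,0],[0,0,0]],"jaw":[0,0,0,0,0]}' 20
python3 -m jog '{"travel":[[0,0,0],[0,0,0],[0,0,0],[0,0,0],[0,0,0]],"dr":[[0,0,0],[0,0,0],[0,0,0],[0,0,0],[0,0,0]],"jaw":[0,40,60,60,60]}' 
python3 -m jog '{"travel":[[0,0,0],[0,0,0],[0,0,0],[0,0,0],[0,0,0]],"dr":[[0,0,0],[0,0,0],[0,0,0],[0,0,0],[0,0,0]],"jaw":[70,75,80,80,80]}'
```

```text
time: 1.87
eef_pos: [0.5485, -0.3054, 0.0537]
tcp_rot: [0.541, 0.841, 0.0, -0.003]
contact_force: [-0.0, 0.0, 0.3]
opening: 1.003
time: 2.28
eef_pos: [0.5522, -0.3063, 0.0596]
tcp_rot: [0.54, 0.842, -0.0, 0.002]
contact_force: [-0.3, -0.6, -0.8]
opening: 0.767
time: 2.7
eef_pos: [0.5518, -0.3057, 0.0587]
tcp_rot: [0.539, 0.842, -0.0, 0.001]
contact_force: [-1.7, 2.2, 6.2]
opening: 0.689
```

```bash
python3 -m jog '{"travel":[[0,0,0],[0,0,0],[0,0,0],[0,0,0]],"dr":[[0,0,0],[0,0,0],[0,0,0],[0,0,0]],"jaw":[82,84,86,86]}' 
python3 -m jog '{"travel":[[0,0,4],[0,0,8],[0,0,12],[0,0,12],[0,0,0]],"dr":[[0,0,0],[0,0,0],[0,0,0],[0,0,0],[0,0,0]],"jaw":[86,86,86,86,86]}'
python3 - <<'E'
from h import *
s=get_state();print(s['wrist_torque'],s['contact_force'],s['opening'])
cv2.imwrite("pics/s2.png",read_camera("side")[:,:,::-1]);cv2.imwrite("pics/t2.png",read_camera("top")[:,:,::-1])
im=cv2.imread("pics/s2.png")
cv2.imwrite("pics/s2c.png",cv2.resize(im[220:430,240:440],None,fx=2.8,fy=2.8,interpolation=cv2.INTER_CUBIC))
E
```

```text
time: 3.03
eef_pos: [0.5527, -0.3053, 0.0591]
tcp_rot: [0.539, 0.842, 0.001, 0.002]
contact_force: [1.3, 2.0, 6.4]
opening: 0.665
time: 3.45
eef_pos: [0.5526, -0.3065, 0.0967]
tcp_rot: [0.54, 0.842, -0.0, 0.003]
contact_force: [0.7, -1.5, -2.8]
opening: 0.663
[-0.10055551 -0.18785701  0.01790209] [ 0.71132478 -1.45516536 -2.79762022] 0.6632548535152671
```

View pics/s2c.png

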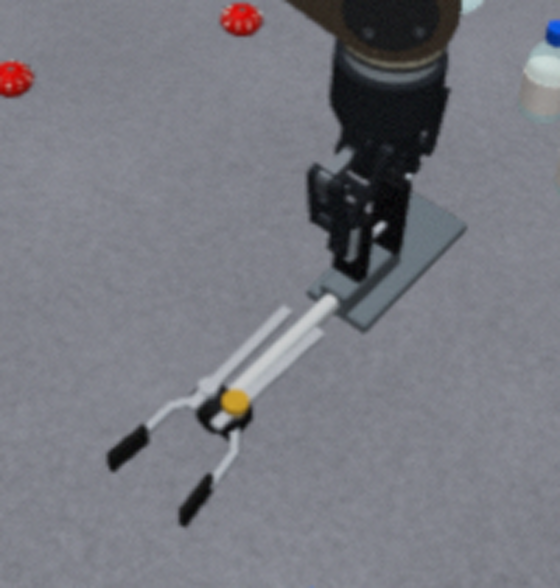

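The reacher is held level and lifted about 37 mm, jaws open. Next I swing it clockwise by 121° while moving to the pre-entry pose.

```bash
python3 -m jog '{"travel":[[0,3,8],[-2,8,8],[-2,8,4],[-2,8,0],[-2,8,0]],"dr":[[0,0,-4],[0,0,-6.8],[0,0,-6.8],[0,0,-6.8],[0,0,-6.8]],"jaw":[86,86,86,86,86]}'
python3 -m jog '{"travel":[[-2,8,0],[-2,8,0],[-2,8,0],[-2,8,0],[-2,8,0]],"dr":[[0,0,-6.8],[0,0,-6.8],[0,0,-6.8],[0,0,-6.8],[0,0,-6.8]],"jaw":[86,86,86,86,86]}'
python3 -m jog '{"travel":[[-2,8,0],[-2,8,0],[-2,8,0],[-2,8,0],[-2,8,0]],"dr":[[0,0,-6.8],[0,0,-6.8],[0,0,-6.8],[0,0,-6.8],[0,0,-6.8]],"jaw":[86,86,86,86,86]}'
python3 -m jog '{"travel":[[-2,8,0],[-2,8,0],[-2,8,0],[0,4,0],[0,0,0]],"dr":[[0,0,-6.8],[0,0,-6.8],[0,0,-4.8],[0,0,-3.2],[0,0,0]],"jaw":[86,86,86,86,86]}'
python3 -m jog '{"travel":[[0,0,0],[0,0,0]],"dr":[[0,0,0],[0,0,0]],"jaw":[86,86]}'
python3 - <<'E'
from h import *
s=get_state();m=Ro.from_quat(s['tcp_rot']).as_matrix();print(s['wrist_torque'],s['contact_force'],s['eef_pos'],np.degrees(np.arctan2(-m[1,1],-m[0,1])),m[:,2])
cv2.imwrite("pics/s3.png",read_camera("side")[:,:,::-1]);cv2.imwrite("pics/t3.png",read_camera("top")[:,:,::-1])
im=cv2.imread("pics/t3.png")
cv2.imwrite("pics/t3c.png",cv2.resize(im[140:340,140:440],None,fx=2.6,fy=2.6,interpolation=cv2.INTER_CUBIC))
E
```

```text
time: 3.97
eef_pos: [0.5428, -0.2699, 0.1131]
tcp_rot: [0.748, 0.664, -0.0, -0.0]
contact_force: [0.0, 0.2, -4.2]
opening: 0.665
time: 4.38
eef_pos: [0.5325, -0.2298, 0.1126]
tcp_rot: [0.909, 0.416, -0.0, -0.0]
contact_force: [-0.3, -0.4, -4.6]
opening: 0.665
time: 4.8
eef_pos: [0.5224, -0.1898, 0.1127]
tcp_rot: [0.991, 0.132, -0.001, -0.0]
contact_force: [-0.5, -1.2, -5.2]
opening: 0.661
time: 5.22
eef_pos: [0.5163, -0.1613, 0.1126]
tcp_rot: [0.999, -0.053, -0.001, -0.0]
contact_force: [-0.3, 0.3, -4.4]
opening: 0.665
time: 5.38
eef_pos: [0.5169, -0.1625, 0.1131]
tcp_rot: [0.999, -0.053, -0.0, 0.0]
contact_force: [0.0, -0.2, -4.6]
opening: 0.663
[-0.17977773 -0.04732475 -0.02693528] [ 0.01006084 -0.24987677 -4.6387093 ] [ 0.51694459 -0.1625253   0.11309432] 83.97816572702068 [-4.14060714e-04 -2.67217286e-04 -9.99999879e-01]
```

View pics/t3c.png

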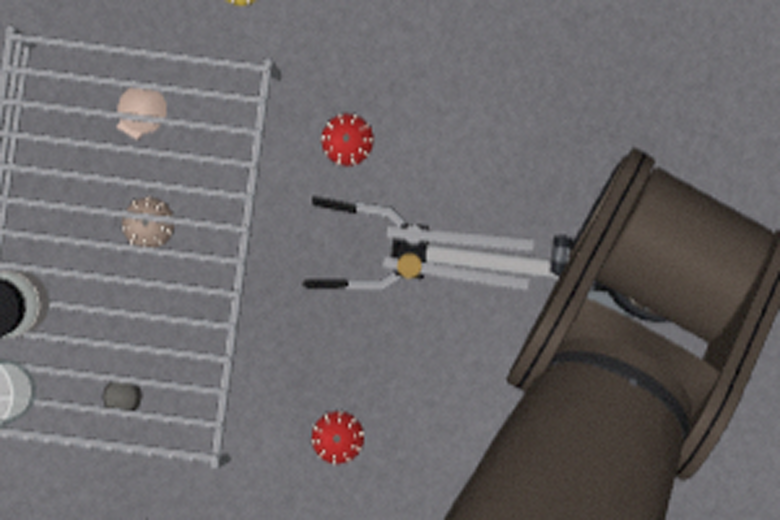

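Top view: the reacher points at the rack with its pads at crop (334,205) and (326,284). The urchin is at (148,222), and the red decoys are clear on either side. I'll compute the alignment.

Run:
```python
from h import *
T=lambda x,y:((x-.8)/2.6+140,(y-.8)/2.6+140)
dz=.054
W=lambda x,y,z:world("top",T(x,y),z)
rp,lp=W(334,205,.026+dz),W(326,284,.026+dz)
p0,p1=W(552,267,.029+dz),W(430,257,.029+dz)
u=W(148,223,.012)
print(rp,lp,np.linalg.norm(rp-lp),u)
a=np.degrees(np.arctan2(*(p1-p0)[1::-1]));print("pole yaw",a)
tcp=get_state()['eef_pos']
for yaw in(84,a):
    h=np.array([np.cos(np.radians(yaw)),np.sin(np.radians(yaw)),0]);l=np.array([-h[1],h[0],0])
    o=tcp+.0018*h
    for n,q in(("r",rp),("l",lp),("p0",p0),("p1",p1),("u",u),("fc",W(270,64,.062))): print(n,(q-o)@h,(q-o)@l)
```

```text
[0.5651084  0.06389605 0.08      ] [0.50540842 0.06851902 0.08      ] 0.059878704396135234 [0.55356441 0.2176426  0.012     ]
pole yaw 86.38613620430651
r 0.22855030558648193 -0.02407241970688416
l 0.2269076109779338 0.03578374784987469
p0 0.05986627512187525 0.002285286037235602
p1 0.15172791816549175 0.006113163142503536
u 0.3802479478000884 0.0034792293118906872
fc 0.2930067209898425 -0.12721880337924857
r 0.2273483479274346 -0.03364192795392948
l 0.22819912309176915 0.026230732098714717
p0 0.059907951718678264 -0.0002841027350598598
p1 0.15184931404166024 -0.00028410273505986156
u 0.38006154067687753 -0.012429931888197722
fc 0.28745448953202324 -0.13938244853495516
```

```bash
python3 -m jog '{"travel":[[2.4,0,-15],[0,0,-15],[0,0,-12],[0,0,-6],[0,0,-2]],"dr":[[0,0,0],[0,0,0],[0,0,0],[0,0,0],[0,0,0]],"jaw":[86,86,86,86,86]}'
python3 -m jog '{"travel":[[0,0,0],[0,0,0]],"dr":[[0,0,0],[0,0,0]],"jaw":[86,86]}'
python3 - <<'E'
from h import *
s=get_state();print(s['wrist_torque'],s['contact_force'],s['eef_pos'])
im=read_camera("side")[:,:,::-1]
cv2.imwrite("pics/s4c.png",cv2.resize(im[150:330,200:440],None,fx=3.2,fy=3.2,interpolation=cv2.INTER_CUBIC))
E
```

```text
time: 5.9
eef_pos: [0.5184, -0.1619, 0.0616]
tcp_rot: [0.999, -0.053, -0.002, -0.001]
contact_force: [-1.1, 0.9, -4.1]
opening: 0.66
time: 6.07
eef_pos: [0.5199, -0.1626, 0.0638]
tcp_rot: [0.999, -0.053, 0.0, 0.0]
contact_force: [0.1, -0.3, -4.4]
opening: 0.663
[-0.12014957  0.00527654  0.03830607] [ 0.13661326 -0.28515594 -4.4092996 ] [ 0.51993422 -0.16256807  0.06383542]
```

View pics/s4c.png

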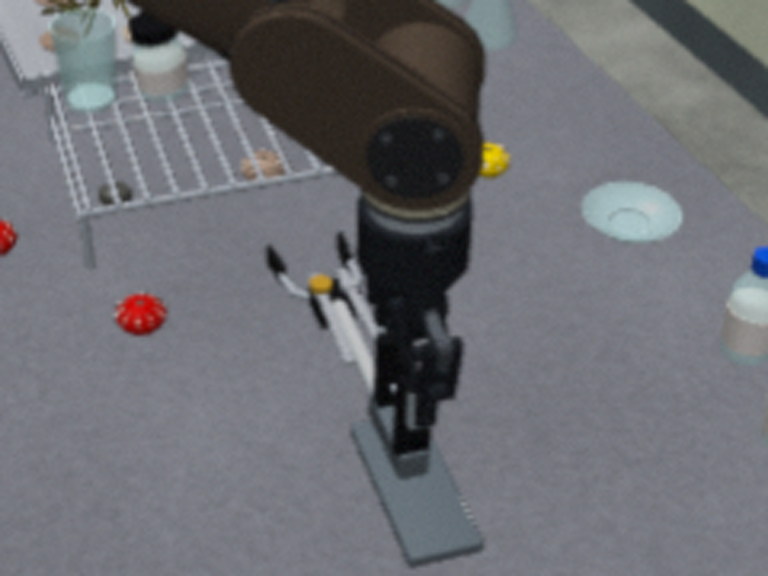

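Reacher about 4 mm above the bench (full weight still on the wrist), jaws in line with the urchin. Entering now.

```bash
python3 -m jog '{"travel":[[1,8,0],[1.5,14,0],[1.5,14,0],[1.5,14,0],[1.5,14,0]],"dr":[[0,0,0],[0,0,0],[0,0,0],[0,0,0],[0,0,0]],"jaw":[86,86,86,86,86]}'
python3 -m jog '{"travel":[[1.5,14,0],[1.5,14,0],[1.5,12,0],[1,10,0],[0,0,0]],"dr":[[0,0,0],[0,0,0],[0,0,0],[0,0,0],[0,0,0]],"jaw":[86,86,86,86,86]}'
python3 -m jog '{"travel":[[1,12,0],[1,10,0],[1,7,0],[0.5,3,0],[0,0,0]],"dr":[[0,0,0],[0,0,0],[0,0,0],[0,0,0],[0,0,0]],"jaw":[86,86,86,86,86]}'
python3 -m jog '{"travel":[[0,0,0],[0,0,0]],"dr":[[0,0,0],[0,0,0]],"jaw":[86,86]}'
python3 - <<'E'
from h import *
s=get_state();print(s['wrist_torque'],s['contact_force'],s['eef_pos'])
im=read_camera("top")[:,:,::-1]; cv2.imwrite("pics/t5.png",im)
cv2.imwrite("pics/t5c.png",cv2.resize(im[180:280,160:290],None,fx=6,fy=6,interpolation=cv2.INTER_CUBIC))
E
```

```text
time: 6.53
eef_pos: [0.5266, -0.0964, 0.0637]
tcp_rot: [0.999, -0.053, 0.0, -0.0]
contact_force: [0.6, 0.3, -4.8]
opening: 0.666
time: 6.95
eef_pos: [0.5319, -0.0459, 0.0634]
tcp_rot: [0.999, -0.052, -0.0, -0.0]
contact_force: [-0.4, 0.0, -3.0]
opening: 0.666
time: 7.37
eef_pos: [0.5355, -0.0156, 0.0633]
tcp_rot: [0.999, -0.053, -0.0, -0.0]
contact_force: [-0.1, -0.2, -5.1]
opening: 0.664
time: 7.53
eef_pos: [0.5355, -0.0166, 0.0633]
tcp_rot: [0.999, -0.053, 0.0, 0.0]
contact_force: [1.2, -0.7, -3.9]
opening: 0.66
[-0.12448796 -0.01160326 -0.02778505] [ 1.24594729 -0.67831188 -3.864772  ] [ 0.53553982 -0.01659793  0.06331567]
```

View pics/t5c.png

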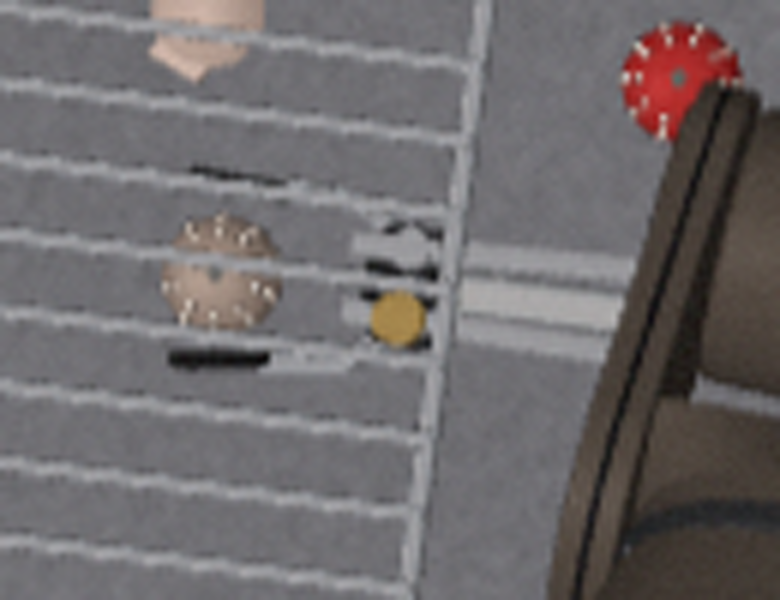

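Top view: the pads straddle the urchin, which is at crop (222,272) with an edge radius of 58. The left pad's inner edge is at row ~348 and the right's at ~190, so the gaps are about 6.5 and 8 mm. I'll close in steps and log averaged readings and sub-pixel pad and urchin positions.

```bash
cat > m.py <<'E'
import sys
from h import *
bg=cv2.imread("pics/top0.png")[:,:,::-1].astype(float)
def meas(n=6,save=None):
    S=[];I=[]
    for _ in range(n):
        I.append(read_camera("top").astype(float)); s=get_state()
        S.append(np.r_[s['opening'],s['contact_force'],s['wrist_torque']])
    im=np.mean(I,0);S=np.array(S)
    d=np.clip((bg-im).mean(2)-12,0,None)
    yy,xx=np.mgrid[:480,:640]
    def cen(w,x0,x1,y0,y1):
        w=w[y0:y1,x0:x1]; return np.array([(w*xx[y0:y1,x0:x1]).sum(),(w*yy[y0:y1,x0:x1]).sum()])/w.sum(),w.sum()
    sat=np.clip(im[:,:,0]-im[:,:,2]-10,0,None)
    u=cen(sat,183,212,212,242); L=cen(d,180,204,234,246); Rr=cen(d,180,208,202,217)
    o=S[:,0].mean(); print("trig mm %.2f open %.4f"%(60-85*o,o),"F",S[:,1:4].mean(0).round(2),"M",S[:,4:].mean(0).round(3))
    print("urchin",u[0].round(2),int(u[1]),"L",L[0].round(2),int(L[1]),"R",Rr[0].round(2),int(Rr[1]), "t",get_state()['time'])
    if save: cv2.imwrite(f"pics/{save}.png",im[:,:,::-1])
meas(save=sys.argv[1] if len(sys.argv)>1 else None)
E
python3 m.py
python3 -m jog '{"travel":[[0,0,0],[0,0,0],[0,0,0],[0,0,0]],"dr":[[0,0,0],[0,0,0],[0,0,0],[0,0,0]],"jaw":[90,93,96,96]}'; python3 m.py
python3 -m jog '{"travel":[[0,0,0],[0,0,0],[0,0,0],[0,0,0]],"dr":[[0,0,0],[0,0,0],[0,0,0],[0,0,0]],"jaw":[98,100,102,102]}'; python3 m.py
```

```text
trig mm 3.65 open 0.6629 F [-0.34 -0.08 -4.33] M [-0.152 -0.011  0.004]
urchin [195.78 226.05] 3761 L [195.48 239.44] 2742 R [197.74 208.77] 535 t 7.8833
time: 8.22
eef_pos: [0.5355, -0.0163, 0.0633]
tcp_rot: [0.999, -0.053, -0.0, 0.0]
contact_force: [0.5, 0.7, -5.3]
opening: 0.628
trig mm 6.85 open 0.6252 F [-0.19  0.02 -3.91] M [-0.133 -0.022  0.002]
urchin [195.77 226.03] 3778 L [194.03 238.5 ] 2494 R [200.1  212.89] 413 t 8.5167
time: 8.85
eef_pos: [0.5355, -0.0163, 0.0633]
tcp_rot: [0.999, -0.053, 0.0, 0.0]
contact_force: [-0.5, 0.6, -4.9]
opening: 0.597
trig mm 8.77 open 0.6027 F [-0.05  0.2  -4.69] M [-0.146  0.013  0.009]
urchin [195.76 226.02] 3770 L [193.29 238.08] 1820 R [198.47 213.02] 1038 t 9.15
```

```bash
python3 -m jog '{"travel":[[0,0,0],[0,0,0],[0,0,0]],"dr":[[0,0,0],[0,0,0],[0,0,0]],"jaw":[104,105,105]}' >/dev/null; python3 m.py
python3 -m jog '{"travel":[[0,0,0],[0,0,0],[0,0,0]],"dr":[[0,0,0],[0,0,0],[0,0,0]],"jaw":[107,108,108]}'>/dev/null; python3 m.py
python3 -m jog '{"travel":[[0,0,0],[0,0,0],[0,0,0]],"dr":[[0,0,0],[0,0,0],[0,0,0]],"jaw":[109,110,110]}'>/dev/null; python3 m.py b110
```

```text
trig mm 9.92 open 0.5892 F [ 0.14 -0.13 -4.19] M [-0.158  0.028 -0.011]
urchin [195.79 226.02] 3774 L [192.65 237.82] 1542 R [197.86 213.11] 1406 t 9.7
trig mm 10.98 open 0.5767 F [ 0.16  0.07 -4.72] M [-0.151  0.003 -0.005]
urchin [195.77 226.03] 3767 L [192.62 237.63] 1144 R [197.3  213.21] 1783 t 10.25
trig mm 11.39 open 0.5719 F [-0.44 -0.07 -4.23] M [-0.154 -0.009  0.014]
urchin [195.77 226.02] 3786 L [192.42 237.51] 938 R [196.85 213.29] 2057 t 10.8[ WARN:0@6.348] global loadsave.cpp:1063 imwrite_ Unsupported depth image for selected encoder is fallbacked to CV_8U.
```

```bash
cat > prof.py <<'E'
import sys,cv2,numpy as np
a=cv2.imread(f"pics/{sys.argv[1]}.png").astype(float);b=cv2.imread("pics/top0.png").astype(float)
for c0,c1 in((188,193),(193,198),(198,203)):
    print(c0, "rows205+", a[205:246,c0:c1].mean((1,2)).astype(int), "\n  bg", b[205:246,c0:c1].mean((1,2)).astype(int))
E
python3 prof.py b110
```

```text
188 rows205+ [111 110 110 104 144 159 100  40  50  98 112 108 117 118 128 123 129 148
 151 140 143 145 151 142 136 136 125 131 118 136 152 109  49  68 108 116
 115 114 114 115 115] 
  bg [103 103 102  98 134 148 114 100 104 106 105 100 109 110 119 115 121 139
 141 131 134 135 142 133 127 128 118 121 109 127 142 122 106 105 108 109
 107 108 106 108 107]
193 rows205+ [111 110 109 110 122 147 140  78  24  55 105 118 116 128 129 131 129 147
 155 136 127 138 149 149 145 140 134 140 127 112 144 158  94  40  98 111
 112 111 111 111 112] 
  bg [104 102 102 103 115 138 138 110 101 104 107 111 108 121 121 122 120 138
 145 128 119 129 140 140 136 132 125 132 119 105 134 150 118 105 105 104
 103 104 105 104 105]
198 rows205+ [115 115 113 112 108 142 155 107  47  21  85  97  99 122 126 118 121 114
 144 158 135 129 146 138 128 121 124 125 120 104 117 146 136  84 117 119
 113 113 114 114 113] 
  bg [109 108 106 106 101 133 146 119 105 105 104  94  92 114 117 111 113 107
 135 148 127 121 137 129 120 113 116 116 113  98 110 137 139 116 105 105
 106 106 107 105 106]
```

```bash
python3 -m jog '{"travel":[[0,0,0],[0,0,0],[0,0,0]],"dr":[[0,0,0],[0,0,0],[0,0,0]],"jaw":[111,112,112]}' >/dev/null; python3 m.py 2>/dev/null
python3 -m jog '{"travel":[[0,0,0],[0,0,0],[0,0,0]],"dr":[[0,0,0],[0,0,0],[0,0,0]],"jaw":[113,114,114]}'>/dev/null; python3 m.py b114 2>/dev/null
python3 prof.py b114
python3 -c "
from h import *
for z in(0,.012,.03):print(pix('top',[[.5535,.2177,z],[.5535+.021,.2177,z],[.5535-.021,.2177,z]]).round(2).tolist())"
```

```text
trig mm 12.16 open 0.5629 F [-0.15 -0.28 -4.57] M [-0.157  0.034  0.052]
urchin [195.78 226.03] 3825 L [192.32 237.48] 940 R [196.51 213.44] 2434 t 11.35
trig mm 12.84 open 0.5548 F [-0.26 -0.2  -4.35] M [-0.121  0.065  0.075]
urchin [195.8  225.82] 3875 L [192.48 237.37] 692 R [196.37 213.52] 2696 t 11.9
188 rows205+ [111 109 109 105 143 158  97  36  34  64 105 113 124 117 122 125 131 147
 151 141 144 148 145 141 133 136 131 128 111 134 152 109  47  88 113 117
 116 114 114 114 115] 
  bg [103 103 102  98 134 148 114 100 104 106 105 100 109 110 119 115 121 139
 141 131 134 135 142 133 127 128 118 121 109 127 142 122 106 105 108 109
 107 108 106 108 107]
193 rows205+ [111 110 109 110 123 147 139  77  27  22  94 117 119 125 128 132 129 147
 156 135 126 141 150 148 144 139 135 138 130 112 144 159  95  60 102 111
 112 111 111 111 112] 
  bg [104 102 102 103 115 138 138 110 101 104 107 111 108 121 121 122 120 138
 145 128 119 129 140 140 136 132 125 132 119 105 134 150 118 105 105 104
 103 104 105 104 105]
198 rows205+ [115 115 113 113 108 142 155 107  46  25  48  84  97 117 129 122 122 114
 144 158 134 129 140 134 127 120 124 124 126 106 118 147 136  94 113 116
 113 113 114 114 113] 
  bg [109 108 106 106 101 133 146 119 105 105 104  94  92 114 117 111 113 107
 135 148 127 121 137 129 120 113 116 116 113  98 110 137 139 116 105 105
 106 106 107 105 106]
[[197.76, 225.91], [198.05, 215.9], [197.46, 235.93]]
[[196.59, 225.49], [196.89, 215.39], [196.29, 235.61]]
[[194.79, 224.85], [195.09, 214.6], [194.48, 235.12]]
```

```bash
for i in 1; do python3 -m jog '{"travel":[[0,0,0],[0,0,0],[0,0,0]],"dr":[[0,0,0],[0,0,0],[0,0,0]],"jaw":[115,115,115]}' >/dev/null; python3 m.py 2>/dev/null; done
python3 -m jog '{"travel":[[0,0,0],[0,0,0],[0,0,0]],"dr":[[0,0,0],[0,0,0],[0,0,0]],"jaw":[116,116,116]}'>/dev/null; python3 m.py b116 2>/dev/null
python3 prof.py b116 | grep -A3 ^193
```

```text
trig mm 13.22 open 0.5503 F [-0.46  0.06 -3.91] M [-0.122  0.057  0.069]
urchin [195.83 225.57] 3874 L [192.23 237.28] 590 R [196.29 213.57] 2838 t 12.45
trig mm 13.50 open 0.5471 F [-0.33  0.01 -4.19] M [-0.151  0.058  0.043]
urchin [195.78 225.69] 3878 L [192.   237.21] 501 R [196.28 213.58] 2855 t 13.0
193 rows205+ [111 110 109 110 122 146 139  77  26  20  89 115 120 124 128 132 130 147
 155 135 124 144 151 148 143 138 134 128 124 108 142 158  94  77 106 111
 111 111 111 111 112] 
  bg [104 102 102 103 115 138 138 110 101 104 107 111 108 121 121 122 120 138
```

```bash
python3 -m jog '{"travel":[[0,0,0],[0,0,0],[0,0,0]],"dr":[[0,0,0],[0,0,0],[0,0,0]],"jaw":[117,117,117]}' >/dev/null; python3 m.py 2>/dev/null
python3 -m jog '{"travel":[[0,0,0],[0,0,0],[0,0,0]],"dr":[[0,0,0],[0,0,0],[0,0,0]],"jaw":[118,118,118]}'>/dev/null; python3 m.py b118 2>/dev/null
```

```text
trig mm 13.70 open 0.5447 F [-0.1  -0.56 -4.42] M [-0.151  0.054  0.035]
urchin [195.66 225.61] 3897 L [192.09 237.19] 441 R [196.02 213.56] 2826 t 13.55
trig mm 14.09 open 0.5401 F [-0.08 -0.41 -3.96] M [-0.148  0.021  0.025]
urchin [195.55 225.53] 3927 L [191.93 237.14] 410 R [196.02 213.52] 2787 t 14.1
```

Both jaws bear from about 13.2 mm of trigger: the urchin and right pad stopped shifting, and the urchin now follows the tool. One more count gives roughly 3.5–4 N in total. Then a short draw to check that it follows.

```bash
python3 -m jog '{"travel":[[0,0,0],[0,0,0],[0,0,0]],"dr":[[0,0,0],[0,0,0],[0,0,0]],"jaw":[119,119,119]}' >/dev/null; python3 m.py 2>/dev/null
python3 -m jog '{"travel":[[-0.1,-1,0],[-0.2,-2,0],[-0.3,-3,0],[-0.3,-3,0],[-0.3,-3,0]],"dr":[[0,0,0],[0,0,0],[0,0,0],[0,0,0],[0,0,0]],"jaw":[119,119,119,119,119]}'
python3 -m jog '{"travel":[[-0.3,-3,0],[-0.3,-3,0],[-0.2,-2,0],[-0.1,-1,0],[0,0,0]],"dr":[[0,0,0],[0,0,0],[0,0,0],[0,0,0],[0,0,0]],"jaw":[119,119,119,119,119]}'
python3 - <<'E'
from h import *
I=np.mean([read_camera("top").astype(float) for _ in range(4)],0);s=get_state();print(s['opening'],s['contact_force'],s['wrist_torque'])
w=np.clip(I[:,:,0]-I[:,:,2]-10,0,None)[212:242,186:235];yy,xx=np.mgrid[212:242,186:235]
print((w*xx).sum()/w.sum(),(w*yy).sum()/w.sum())
E
```

```text
trig mm 14.53 open 0.5349 F [ 0.12 -0.8  -3.8 ] M [-0.126  0.026  0.024]
urchin [195.54 225.54] 3950 L [191.89 237.13] 398 R [195.91 213.52] 2775 t 14.65
time: 15.07
eef_pos: [0.5343, -0.0286, 0.0633]
tcp_rot: [0.999, -0.053, -0.0, -0.0]
contact_force: [-0.9, 0.6, -4.1]
opening: 0.54
time: 15.48
eef_pos: [0.5334, -0.0377, 0.0634]
tcp_rot: [0.999, -0.053, 0.0, 0.0]
contact_force: [-0.6, -0.1, -3.2]
opening: 0.534
0.5391145985268926 [-0.25931419 -0.56505938 -3.26848893] [-0.15708219 -0.04419587  0.0086425 ]
210.79651723612733 227.91780474183886
```

Run:
```python
from h import *
I=np.mean([read_camera("top").astype(float) for _ in range(4)],0)
w=np.clip(I[:,:,0]-I[:,:,2]-10,0,None)[212:242,190:222];yy,xx=np.mgrid[212:242,190:222]
print((w*xx).sum()/w.sum(),(w*yy).sum()/w.sum(),w.sum(0).astype(int))
```

```text
205.68566141280073 226.65949843660263 [  0   0   0   0   0   0   0  60 107 170 225 240 265 297 284 269 280 288
 289 268 225 206 160 133 103  42   0   0   0   0   0   0]
```

The urchin follows: it moved 10.2 px for the 21 mm draw. I'll draw it the rest of the way out.

```bash
python3 -m jog '{"travel":[[-0.3,-3,0],[-0.6,-6,0],[-0.8,-8,0],[-0.8,-8,0],[-0.8,-8,0]],"dr":[[0,0,0],[0,0,0],[0,0,0],[0,0,0],[0,0,0]],"jaw":[119,119,119,119,119]}' | tail -2
for i in 1; do python3 -m jog '{"travel":[[-0.8,-8,0],[-0.8,-8,0],[-0.8,-8,0],[-0.8,-8,0],[-0.8,-8,0]],"dr":[[0,0,0],[0,0,0],[0,0,0],[0,0,0],[0,0,0]],"jaw":[119,119,119,119,119]}'|tail -2; done
python3 -m jog '{"travel":[[-0.8,-8,0],[-0.8,-8,0],[-0.8,-8,0],[-0.8,-8,0],[-0.8,-8,0]],"dr":[[0,0,0],[0,0,0],[0,0,0],[0,0,0],[0,0,0]],"jaw":[119,119,119,119,119]}'|tail -2
python3 -m jog '{"travel":[[-0.8,-8,0],[-0.8,-8,0],[-0.8,-8,0],[-0.8,-8,0],[-0.8,-8,0]],"dr":[[0,0,0],[0,0,0],[0,0,0],[0,0,0],[0,0,0]],"jaw":[119,119,119,119,119]}'|tail -2
python3 -m jog '{"travel":[[-0.8,-8,0],[-0.8,-8,0],[-0.8,-8,0],[-0.8,-8,0],[-0.8,-8,0]],"dr":[[0,0,0],[0,0,0],[0,0,0],[0,0,0],[0,0,0]],"jaw":[119,119,119,119,119]}'|tail -2
python3 -m jog '{"travel":[[-0.5,-5,0],[-0.2,-2,0],[0,0,0],[0,0,0]],"dr":[[0,0,0],[0,0,0],[0,0,0],[0,0,0]],"jaw":[119,119,119,119]}'
python3 - <<'E'
from h import *
im=read_camera("top")[:,:,::-1];cv2.imwrite("pics/t6.png",im)
s=read_camera("side")[:,:,::-1];cv2.imwrite("pics/s6.png",s)
a=cv2.resize(im[150:330,130:430],(660,396),interpolation=cv2.INTER_CUBIC)
b=cv2.resize(s[190:290,220:470],(500,200),interpolation=cv2.INTER_CUBIC)
o=np.zeros((600,660,3),np.uint8);o[:396]=a;o[400:600,:500]=b;cv2.imwrite("pics/c6.png",o)
E
```

```text
contact_force: [-0.5, -0.4, -3.5]
opening: 0.536
contact_force: [0.5, 1.4, -3.6]
opening: 0.536
contact_force: [0.1, 0.6, -4.2]
opening: 0.532
contact_force: [-0.5, -0.7, -4.5]
opening: 0.535
contact_force: [-0.1, 1.3, -4.6]
opening: 0.531
time: 18.3
eef_pos: [0.5135, -0.2376, 0.0634]
tcp_rot: [0.999, -0.053, 0.0, 0.0]
contact_force: [-0.1, -1.0, -3.0]
opening: 0.537
```

View pics/c6.png

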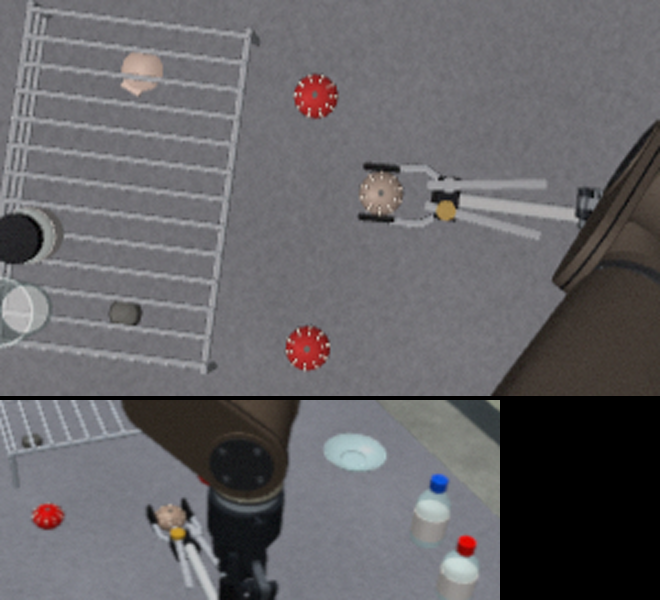

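The urchin is out between the pads at composite (381,192), about 120 mm clear of the rack, upright and whole. Now I release it slowly and draw back.

```bash
python3 -m jog '{"travel":[[0,0,0],[0,0,0],[0,0,0],[0,0,0],[0,0,0]],"dr":[[0,0,0],[0,0,0],[0,0,0],[0,0,0],[0,0,0]],"jaw":[118,117,116,115,114]}'|tail -2
python3 -m jog '{"travel":[[0,0,0],[0,0,0],[0,0,0],[0,0,0],[0,0,0]],"dr":[[0,0,0],[0,0,0],[0,0,0],[0,0,0],[0,0,0]],"jaw":[112,110,107,104,101]}'|tail -2
python3 -m jog '{"travel":[[0,0,0],[0,0,0],[0,0,0],[0,0,0],[0,0,0]],"dr":[[0,0,0],[0,0,0],[0,0,0],[0,0,0],[0,0,0]],"jaw":[97,93,89,86,86]}'|tail -2
python3 - <<'E'
from h import *
I=np.mean([read_camera("top").astype(float) for _ in range(4)],0);cv2.imwrite("pics/t7.png",I[:,:,::-1].astype(np.uint8))
d=I.sum(2)/3
print(np.round(I[218:258,300:306].mean((1,2))).astype(int))
w=np.clip(I[:,:,0]-I[:,:,2]-10,0,None)[222:252,290:320];yy,xx=np.mgrid[222:252,290:320]
p=((w*xx).sum()/w.sum(),(w*yy).sum()/w.sum());print(p,world("top",p,.014),w.sum(),get_state()['contact_force'])
E
```

```text
contact_force: [0.3, 0.5, -4.9]
opening: 0.554
contact_force: [-0.6, -0.2, -4.1]
opening: 0.604
contact_force: [-0.1, 0.4, -4.4]
opening: 0.666
[114 115 102  59  29  24  57 106 116 112 108 112 124 127 130 136 141 145
 141 132 134 148 150 146 142 137 135 129 125 113 113 114  95  52  27  24
  97 114 114 116]
(np.float64(302.3126785109164), np.float64(237.71428571428572)) [ 0.53216949 -0.0018191   0.014     ] 5164.25 [ 0.02870078  0.16201267 -3.69083297]
```

Clear gaps of about 2.5 px (5 mm) on each side. Retreating along the pads.

```bash
python3 -m jog '{"travel":[[-0.2,-3,0],[-0.5,-6,0],[-0.6,-8,0],[-0.6,-8,0],[-0.6,-8,0]],"dr":[[0,0,0],[0,0,0],[0,0,0],[0,0,0],[0,0,0]],"jaw":[86,86,86,86,86]}'|tail -2
python3 -m jog '{"travel":[[-0.6,-8,0],[-0.6,-8,0],[-0.6,-8,0],[-0.6,-8,0],[-0.6,-8,0]],"dr":[[0,0,0],[0,0,0],[0,0,0],[0,0,0],[0,0,0]],"jaw":[86,86,86,86,86]}'|tail -2
python3 -m jog '{"travel":[[-0.3,-4,0],[0,-2,0],[0,0,-1],[0,0,-1],[0,0,-1]],"dr":[[0,0,0],[0,0,0],[0,0,0],[0,0,0],[0,0,0]],"jaw":[86,86,86,86,86]}'
python3 - <<'E'
from h import *
F=[]
for _ in range(4):
    I=read_camera("top").astype(float);s=get_state();F.append(np.r_[s['contact_force'],s['wrist_torque'],s['eef_pos'][2]])
print(np.mean(F,0).round(3))
w=np.clip(I[:,:,0]-I[:,:,2]-10,0,None)[222:252,285:320];yy,xx=np.mgrid[222:252,285:320]
print((w*xx).sum()/w.sum(),(w*yy).sum()/w.sum())
E
```

```text
contact_force: [0.4, 0.2, -4.2]
opening: 0.664
contact_force: [-0.2, 0.6, -3.9]
opening: 0.662
time: 21.1
eef_pos: [0.5075, -0.3159, 0.0601]
tcp_rot: [0.999, -0.053, -0.0, -0.0]
contact_force: [-2.4, -0.7, 4.9]
opening: 0.661
[ 0.099  0.073 -3.964 -0.12  -0.005 -0.017  0.06 ]
302.3069516657038 237.7157712305026
```

```bash
cat > f.py <<'E'
from h import *
F=[]
for _ in range(3):
    read_camera("top");s=get_state();F.append(np.r_[s['contact_force'],s['wrist_torque'],s['eef_pos'][2]])
print(np.mean(F,0).round(3))
E
python3 -m jog '{"travel":[[0,0,-1],[0,0,0],[0,0,0]],"dr":[[0,0,0],[0,0,0],[0,0,0]],"jaw":[86,86,86]}'|tail -2;python3 f.py
python3 -m jog '{"travel":[[0,0,-1],[0,0,0],[0,0,0]],"dr":[[0,0,0],[0,0,0],[0,0,0]],"jaw":[86,86,86]}'|tail -2;python3 f.py
```

```text
contact_force: [-1.8, 3.2, 3.4]
opening: 0.659
[-2.562  3.483  4.343  0.533  0.451 -0.022  0.06 ]
contact_force: [-2.0, 4.0, 6.7]
opening: 0.662
[-2.737  3.938  5.869  0.708  0.368  0.041  0.059]
```

The reacher is down: the vertical force has gone from −4 N to about +5 N. I'll open slowly, then lift away.

```bash
python3 -m jog '{"travel":[[0,0,0.5],[0,0,0],[0,0,0],[0,0,0],[0,0,0]],"dr":[[0,0,0],[0,0,0],[0,0,0],[0,0,0],[0,0,0]],"jaw":[85,83,81,79,77]}'
python3 -m jog '{"travel":[[0,0,0],[0,0,0],[0,0,0],[0,0,0],[0,0,0]],"dr":[[0,0,0],[0,0,0],[0,0,0],[0,0,0],[0,0,0]],"jaw":[74,70,60,40,20]}'|tail -2
python3 -m jog '{"travel":[[0,0,0],[0,0,0],[0,0,0],[0,0,0],[0,0,0]],"dr":[[0,0,0],[0,0,0],[0,0,0],[0,0,0],[0,0,0]],"jaw":[0,0,0,0,0]}'
python3 f.py
```

```text
time: 22.52
eef_pos: [0.5077, -0.3163, 0.0586]
tcp_rot: [0.999, -0.053, 0.0, 0.0]
contact_force: [0.7, 2.7, 0.0]
opening: 0.698
contact_force: [-0.5, -0.3, 0.5]
opening: 0.92
time: 23.35
eef_pos: [0.5076, -0.3163, 0.0588]
tcp_rot: [0.999, -0.053, -0.0, 0.0]
contact_force: [0.1, -0.1, 0.2]
opening: 1.0
[ 0.417  0.111 -0.069  0.014 -0.001  0.002  0.059]
```

Fingers are free with no force on them. Lift straight up, then move aside to look.

```bash
python3 -m jog '{"travel":[[0,0,8],[0,0,15],[0,0,25],[0,0,35],[0,0,35]],"dr":[[0,0,0],[0,0,0],[0,0,0],[0,0,0],[0,0,0]],"jaw":[0,0,0,0,0]}'
python3 -m jog '{"travel":[[0,-10,25],[0,-30,15],[0,-30,0],[0,-30,0],[0,-30,0]],"dr":[[0,0,0],[0,0,0],[0,0,0],[0,0,0],[0,0,0]],"jaw":[0,0,0,0,0]}'
python3 -m jog '{"travel":[[0,-20,0],[0,-10,0],[0,0,0],[0,0,0]],"dr":[[0,0,0],[0,0,0],[0,0,0],[0,0,0]],"jaw":[0,0,0,0]}'
python3 - <<'E'
from h import *
im=read_camera("top")[:,:,::-1];s=read_camera("side")[:,:,::-1]
cv2.imwrite("pics/t9.png",im);b=cv2.imread("pics/top0.png")
a=cv2.resize(im[140:330,100:500],(800,380),interpolation=cv2.INTER_CUBIC)
c=cv2.resize(s[180:290,140:480],(680,220),interpolation=cv2.INTER_CUBIC)
o=np.zeros((600,800,3),np.uint8);o[:380]=a;o[380:,:680]=c;cv2.imwrite("pics/c9.png",o)
d=np.abs(im.astype(int)-b).mean(2)
for n,(x0,x1,y0,y1) in dict(rack_left=(100,180,140,330),scallop=(180,212,165,200),pebble=(178,198,280,300),red1=(258,290,180,210),red2=(255,285,292,325)).items(): print(n,d[y0:y1,x0:x1].max().round(1),d[y0:y1,x0:x1].mean().round(1))
E
```

```text
time: 23.92
eef_pos: [0.5069, -0.3157, 0.1776]
tcp_rot: [0.999, -0.053, -0.001, -0.001]
contact_force: [1.5, -0.5, 1.4]
opening: 0.995
time: 24.33
eef_pos: [0.5078, -0.4476, 0.2186]
tcp_rot: [0.999, -0.053, 0.001, 0.001]
contact_force: [0.0, 0.0, -0.8]
opening: 1.006
time: 24.67
eef_pos: [0.5075, -0.4758, 0.2168]
tcp_rot: [0.999, -0.053, -0.0, -0.0]
contact_force: [-0.0, 0.9, -0.0]
opening: 0.997
rack_left 21.3 3.5
scallop 11.3 3.6
pebble 10.0 3.3
red1 11.3 3.3
red2 9.7 3.4
```

View pics/c9.png

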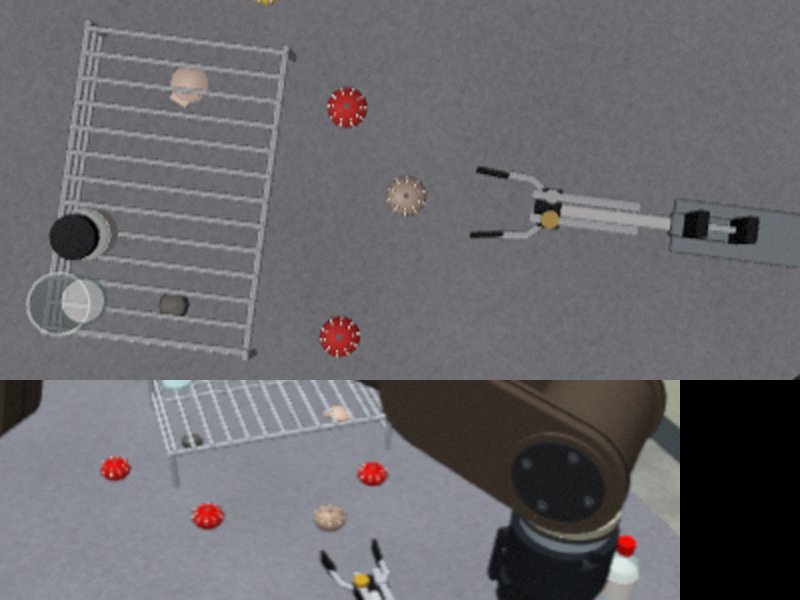

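The urchin stands upright and whole on the open bench at (406,196). The reacher is flat with its jaws about 70 px (70 mm) back from it, and the rack items haven't changed. Handing in.

```bash
python3 -c "
from plant import *
print(get_state()['time'],sign_off())"
```

```text
the job is handed in; nothing more can be done
24.7667 None
```

I drew the urchin out from under the rack, released it upright on the open bench, and stood the reacher down flat. I handed in at 24.8 s of the 54 s allowed.

- **Grip on the urchin:** both jaws began to bear at about 13.2 mm of trigger, and I held it at about 14.5 mm. That works out to roughly 4 N in total; the force was worked out from trigger travel, not measured. The gripper opening showed no clear sign of contact. I judged it from sub-pixel pad and urchin positions and a small twist felt at the wrist. The urchin followed the jaws without slipping noticeably.
- **Final position:** the urchin is at about (0.532, -0.002), roughly 115–120 mm clear of the rack front. It did not shift in the images as the jaws drew back.
- **Reacher:** the vertical force at set-down showed it resting on the bench, and the last picture shows it flat with the jaws clear of the urchin. The gripper carried no force after release and was lifted well away.
- **Other items:** the scallop, pebble, glassware and red decoys looked unchanged against the first top picture.
- **Disagreement:** the reacher's yaw in the grasp read 1–2.4° off the gripper's, depending on which features I used. I aligned on the pads themselves, so this did not affect the result.

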